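# Take the round soap stamp from its rack and set it on the bar

### The arm

A 6-joint arm with a two-finger parallel gripper is mounted at the origin on the work surface. World frame = base frame: x ahead of the robot, y to its left, z up, the work surface at z = 0. Lengths are in m, angles in rad, forces in N, time in s.
With the tool pointing down it reaches from about 0.3 to 0.775 m from the base axis. Payload 14.6 kg.
Tool frame: the origin (TCP) lies on the centre line of the jaws, within the pads' length; the fingertips stand 17 mm ahead of it and the grasp point (between the pads) lies 2 mm behind it (r.tip_extent is the distance from the TCP to the fingertips, in m); z points along the fingers, y is the line along which they close (so a half turn about z gives the same grasp; the last joint's range is limited). The gripper opens to 94 mm and grips with 3 to 60 N. Pads are 16 mm wide; open, the fingers measure 119 mm over their backs; the gripper's body (75 mm by 177 mm) begins 78 mm behind the grasp point.
Start: joints at [-1.314, 0.3, 1.521, -0, 1.321, -0.067], TCP at [0.175, -0.521, 0.222] pointing down, gripper open.
Joint ranges: [-3.03, 3.03], [-0.79, 2.21], [0.23, 2.52], [-1.04, 4.18], [0, 3.07], [-2.55, 2.55]. Speed limits (rad/s): [2.22, 2.22, 2.57, 3.14, 3.14, 3.14].

### API

Orientations are given as a rotation vector (axis times angle).
In Python, from bench import telemetry, snapshot, r gives the robot as it stands.
- The arm moves only by the tool play_rows, never from a script. Its argument "deltas" is a list of rows, each a list of 4 numbers: the shift along the world's x, y, z normalised to -1 to 1, where 1 is 0.2 m, then the turn about the world's z normalised to -1 to 1, where 1 is 120 degrees. In form: [[tx, ty, tz, turn], ...]. A call has 1 to 20 rows; each row is the pose to reach, as a shift and turn from the pose commanded when the call began; what a row does not reach only later rows make up. A row lasts 1/10 s, in which the tool goes at most 50 mm and 8.59 degrees, less where a joint would pass 70% of its speed; a pose out of reach is approached as far as the arm can. A call with a number of a shift or a turn outside -1 to 1 is refused whole. A call with a gripper value outside its range is refused whole. "claw" is the gripper's target within -1 to 1 (fully open at 1, half-way at 0, shut at -1), set as the call begins (left out, the last holds). The fingers move at their own pace and stop on an object; "force" is the grip in N (left out, the last holds). Time passes only in rows, so rows that repeat a pose let the fingers close. It gives the time, the measured TCP pose, the force, the opening and the grip force at its end, in the units of the state.
- telemetry.read_state(): the state, without advancing time (a new reading comes with each control period).
- snapshot(name): name is "scene" or "top" or "wrist"; returns a dict with "image" (480x640x3 uint8, blue, green, red), "K" (3x3 intrinsics, pixels), "view" (4x4, takes a point from world to camera coordinates). Camera axes: x right, y up, looking along -z (the intrinsics and any distortion apply to the point x, -y, -z); pixel columns grow to the right and rows downward; lengths in m; the calibration is good to about 2 mm. A picture is of the moment at which its call begins. There is no depth.
- r.job_done(): hands the job in; it is judged then, once.
The state is a dict: "time_s": time; "joint_pos": joint angles; "qvel": joint speeds; "joint_torque": joint torques, N m; "tcp_pos": TCP position; "tool_rot": TCP orientation; "force": force on the tool from outside, world axes, zero at the start; "wrist_torque": the same for the moment, N m; "opening": finger opening in m; "gripper_force": force on a finger pad.
Only numpy, scipy, OpenCV 4.12 (cv2) and the standard library are available. Lean on these libraries where they do the work, as an engineer would, in place of code of your own. Each camera call takes 0.05 s, during which the arm holds its last target. There are 200 camera calls.

### The job

Take the round soap stamp by its handle, lift it out of its pocket in the rack and, keeping it upright, set it down gently, flat on the middle of the soap bar that lies on the stamping board, ready for the mallet. Leave the square and the oblong stamp in their pockets, do not push the bar about, and let go of the stamp.

Things in the scene. Friction and masses are not known exactly. Their poses are not given: they have to be found in the camera images.
- stamp_round: Aluminium disc 48 mm across, 14 mm thick; on its centre an upright round wooden handle 24 mm thick, 50 mm tall; 0.11 to 0.23 kg. Origin: centre of the disc's underside, z up. Starts in a snug pocket (12 mm deep, 1.5 mm play) in one of three wooden blocks in a tray, any of them; block tops are 32 mm above the table, the disc 2 mm proud, so only the handle can be gripped.
- stamp_square: Bystander in the same rack, to be left: the same handle and thickness, but a square aluminium plate, 44 x 44 mm. Origin: centre of the plate's underside, z up. The rack's three pale blocks are 92 mm square and stand in one straight row, 94 mm from centre to centre; handles are alike, the plates' outlines differ.
- stamp_oblong: Bystander in the same rack, to be left: the same handle and thickness, but an oblong aluminium plate, 32 mm (x) by 60 mm (y), its long side along the row. Origin: centre of the plate's underside, z up.
- soap: Tan soap bar, 95 (x) x 70 (y) x 30 mm high, 0.21 kg, loose on a plywood board (150 mm square, 15 mm thick), by two fences 12 mm high at its +x and +y sides. Origin: centre of its underside, 15 mm above the table (its top is 45 mm above it), z up. Other bars lie on the table or on paper, not on the board.
Mind the look-alikes: they are no part of the job. What is shaped like the soap but orange is not meant. Leave any orange look-alike of the stamp_round alone.

How it is judged:
On the way:
1. the round stamp is lifted clear of its pocket: underside more than 45 mm above the table, upright within 20 degrees, still more than 100 mm from the middle of the bar (height (world z) of stamp_round above 0.045 m and angle between stamp_round's own z axis and vertical below 0.35 rad and horizontal distance between stamp_round and soap above 0.1 m), for 0.1 s.
At the end, for the whole second after the job is handed in: The round stamp stands released, at rest, flat on the soap bar's top, upright within 7 degrees, within 13 mm of its middle; the bar lies flat (within 7 degrees) within 20 mm of where it was; the square and oblong stamps are in their pockets, within 10 mm of where they were (horizontal distance between stamp_round and soap below 0.013 m and z of stamp_round in the frame of soap between 0.026 and 0.034 m and angle between each of stamp_round, soap's own z axis and vertical below 0.12 rad and distance of soap from where it was at the start of the episode below 0.02 m and distance of each of stamp_square, stamp_oblong from where it was at the start of the episode below 0.01 m and linear speed of stamp_round below 0.02 m/s); the robot touches nothing.
It fails at once if the square or the oblong stamp is moved by more than 20 mm (distance of any of stamp_square, stamp_oblong from where it was at the start of the episode above 0.02 m).
It fails at once if the soap bar is pushed more than 30 mm (distance of soap from where it was at the start of the episode above 0.03 m).
It fails at once if the round stamp is tipped more than 35 degrees (angle between stamp_round's own z axis and vertical above 0.61 rad).
It fails at once if the round stamp is dropped onto the bar: faster than 0.5 m/s within 20 mm above it (horizontal distance between stamp_round and soap below 0.06 m and z of stamp_round in the frame of soap below 0.05 m and linear speed of stamp_round above 0.5 m/s).
It also fails if it takes over 40 s, if anything falls off the work surface, if the arm or the gripper's body presses on something with over 40 N, if the wrist force passes 120 N, or if a joint passes its speed limit or range.

## Working session

There is one attempt and no reset: what is moved stays moved. The work goes in short steps, Python scripts to look and compute and a tool call to move; the robot and the scene stay as the last step left them, time stands still between calls to the robot, and variables do not carry over. Pictures are saved under pics/ and viewed, at most 10 in all, crops included, and the job is handed in when it is done.

Besides the shell and the picture viewer there is one more tool, called after ">>>" as name(argument=value, ...), one argument or row to a line, values as JSON. play_rows: Moves the arm, as the interface text tells. Its arguments: {"type":"object","properties":{"deltas":{"type":"array","items":{"type":"array","items":{"type":"number","minimum":-1,"maximum":1}}},"claw":{"type":"number"},"force":{"type":"number"}},"required":["deltas"]}

```bash
mkdir -p pics; cat > h.py <<'E'
import numpy as np,cv2
from bench import telemetry,snapshot,r
def ray(s,u,v,z):
    "world point at height z seen at pixel u,v"
    V=np.array(s["view"]);K=np.array(s["K"])
    d=np.linalg.inv(K)@[u,v,1]; d=np.array([d[0],-d[1],-d[2]])
    R=V[:3,:3];c=-R.T@V[:3,3];d=R.T@d
    return c+d*(z-c[2])/d[2]
def proj(s,p):
    V=np.array(s["view"]);K=np.array(s["K"])
    q=V[:3,:3]@np.array(p)+V[:3,3]; q=K@[q[0],-q[1],-q[2]]
    return q[:2]/q[2]
E
python3 - <<'E'
from h import *
import pickle
for n in("top","scene"):
    s=snapshot(n);cv2.imwrite(f"pics/{n}0.png",s["image"]);pickle.dump(s,open(n+"0.pkl","wb"))
    print(list(s.keys()),np.round(ray(s,320,240,0),3))
print(telemetry.read_state())
E
```

```text
['image', 'K', 'view'] [0.494 0.02  0.   ]
['image', 'K', 'view'] [0.457 0.029 0.   ]
{'time_s': 0.1, 'joint_pos': array([-1.31357309e+00,  3.00409394e-01,  1.52153036e+00, -9.28306183e-06,
        1.32068492e+00, -6.66015263e-02]), 'qvel': array([ 0.00152599, -0.00088741, -0.0023776 , -0.00066358,  0.00128337,
        0.00141356]), 'joint_torque': array([-1.76589194e-03, -5.32649624e+01, -3.53288019e+01,  7.08762067e-02,
        2.34931108e-02, -6.76391073e-05]), 'tcp_pos': array([ 0.17494548, -0.5212032 ,  0.22194162]), 'tool_rot': array([-3.09948950e+00, -5.06281269e-01,  1.68280453e-04]), 'force': array([-0.71375288,  0.1082229 , -0.32480047]), 'wrist_torque': array([-0.03614302,  0.04862238, -0.02901595]), 'gripper_force': 0.0, 'opening': 0.09387077175824657}
```

View pics/top0.png

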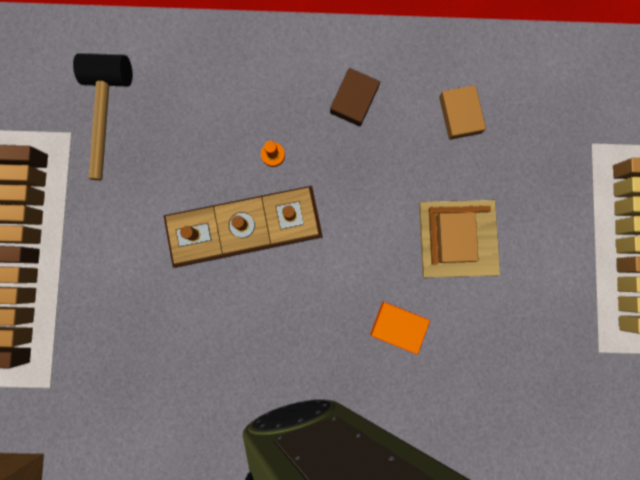

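View pics/scene0.png

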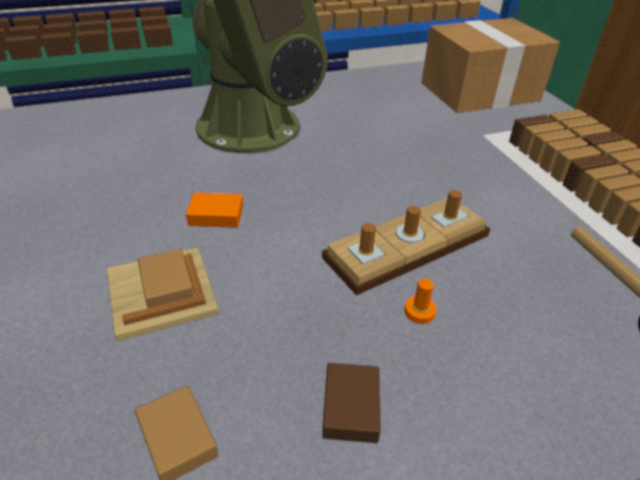

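Candidates in the top view:
- **Stamp:** middle pocket (242,225) is a round plate, right (290,214) is square, left (192,234) is oblong, and (272,153) is the orange look-alike. I choose the middle one.
- **Bar:** the tan bar on the board is at (458,235). The tan bar (462,111), brown bar (355,97) and orange bar (400,327) are off the board.

I'll check both choices in one close crop.

```bash
python3 - <<'E'
from h import *
import pickle
s=pickle.load(open("top0.pkl","rb"));im=s["image"]
a=cv2.resize(im[180:275,160:325],None,fx=4.8,fy=4.8,interpolation=cv2.INTER_CUBIC)[:,:792]
b=cv2.resize(im[195:285,415:505],None,fx=4.8,fy=4.8,interpolation=cv2.INTER_CUBIC)
cv2.imwrite("pics/crop_a.png",np.hstack([cv2.resize(im[180:275,160:325],(500,288),interpolation=cv2.INTER_CUBIC),cv2.resize(im[195:285,415:505],(288,288),interpolation=cv2.INTER_CUBIC)]))
V=np.array(s["view"]);print("cam",np.round(-V[:3,:3].T@V[:3,3],3),s["K"][0])
for n,u,v,z in[("round plate",242,225,.034),("round top",239,222,.084),("sq",290,214,.034),("obl",192,234,.034),("soap",458,236,.045),("board c",460,239,.015),
 ("soap c1",440,211,.045),("c2",474,211,.045),("c3",476,261,.045),("c4",441,262,.045),("orange",272,154,.0)]:print(n,np.round(ray(s,u,v,z),4))
E
```

```text
cam [0.414 0.027 0.917] [461.9573425    0.         324.53019476]
round plate [0.5163 0.17   0.034 ]
round top [0.5158 0.1676 0.084 ]
sq [0.5401 0.0788 0.034 ]
obl [0.4964 0.2644 0.034 ]
soap [ 0.5051 -0.243   0.045 ]
board c [ 0.5024 -0.2562  0.015 ]
soap c1 [ 0.5523 -0.2085  0.045 ]
c2 [ 0.5541 -0.2741  0.045 ]
c3 [ 0.4583 -0.2771  0.045 ]
c4 [ 0.4547 -0.2104  0.045 ]
orange [0.6666 0.1212 0.    ]
```

View pics/crop_a.png

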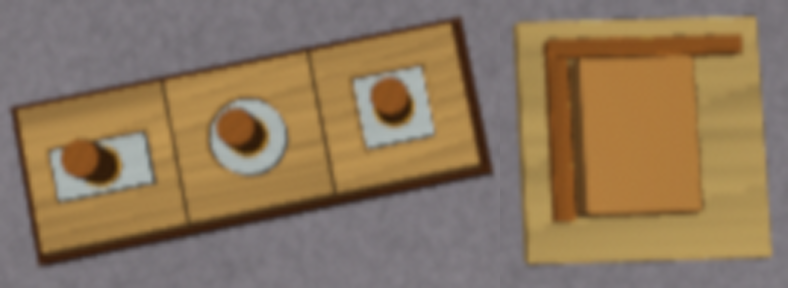

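The crop confirms it: round plate in the middle pocket, and the tan bar inside the fences. Neighbour spacing and bar size agree with the given dimensions. Moving now.

>>> play_rows(
  deltas=[
    [0.5, 1, 0, 0.2],
    [0.5, 1, 0, 0.2],
    [0.5, 1, 0, 0.2],
    [0.5, 1, 0, 0.2],
    [0.5, 1, 0, 0.2],
    [0.5, 1, 0, 0.2],
    [0.5, 1, 0, 0.2],
  ],
  claw=0.3,
)

```text
time_s: 0.8
tcp_pos: [0.2751, -0.3214, 0.2225]
tool_rot: [2.927, 1.141, -0.0]
force: [-0.4, 0.2, 0.1]
opening: 0.0611
gripper_force: 0.0
```

>>> play_rows(
  deltas=[
    [0.5, 1, 0, 0.2],
    [0.5, 1, 0, 0.2],
    [0.5, 1, 0, 0.2],
    [0.5, 1, 0, 0.2],
    [0.5, 1, 0, 0.2],
    [0.5, 1, 0, 0.2],
    [0.5, 1, 0, 0.2],
  ],
)

```text
time_s: 1.5
tcp_pos: [0.375, -0.1221, 0.2222]
tool_rot: [-2.626, -1.724, 0.001]
force: [-0.0, 0.3, 0.1]
opening: 0.0613
gripper_force: 0.0
```

>>> play_rows(
  deltas=[
    [0.5, 1, 0, 0.3],
    [0.5, 1, 0, 0.3],
    [0.5, 1, 0, 0.3],
    [0.5, 1, 0, 0.3],
    [0.5, 1, 0, 0.3],
    [0.5, 1, 0, 0.3],
    [0.5, 1, 0, 0.3],
  ],
)

```text
time_s: 2.2
tcp_pos: [0.4751, 0.0772, 0.222]
tool_rot: [-1.967, -2.449, 0.001]
force: [0.4, -0.4, 0.8]
opening: 0.061
gripper_force: 0.0
```

>>> play_rows(
  deltas=[
    [0.2, 0.45, 0, 0],
    [0.2, 0.45, 0, 0],
    [0.2, 0.45, 0, 0],
    [0.2, 0.45, 0, 0],
  ],
)

```text
time_s: 2.6
tcp_pos: [0.515, 0.1672, 0.2221]
tool_rot: [-1.967, -2.449, 0.001]
force: [0.9, -0.8, -0.8]
opening: 0.0611
gripper_force: 0.0
```

```bash
python3 - <<'E'
from h import *
import pickle
s=snapshot("wrist");cv2.imwrite("pics/w1.png",s["image"]);pickle.dump(s,open("w1.pkl","wb"))
print(telemetry.read_state()["tcp_pos"],proj(s,[.517,.17,.084]),proj(s,[.517,.17,.034]))
E
```

```text
[0.51489323 0.16675052 0.2223309 ] [327.22183714 228.58407552] [326.78064862 215.65514389]
```

View pics/w1.png

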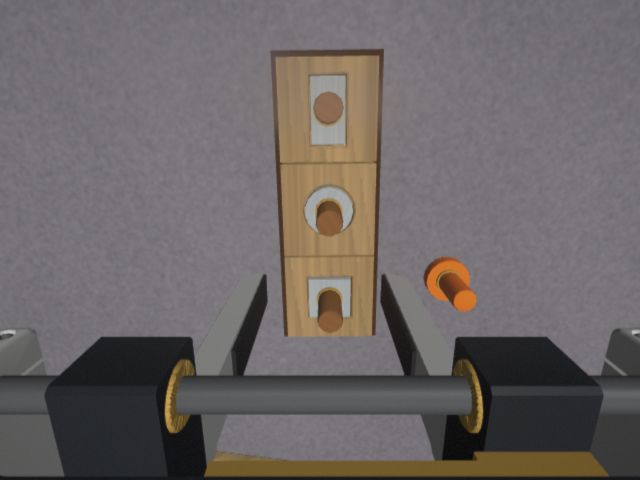

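The wrist view shows the round plate at (329,211) with its handle top at (329,223), centred between the jaws. The row is aligned with the image.

```bash
python3 - <<'E'
from h import *
import pickle
s=pickle.load(open("w1.pkl","rb"))
for u,v,z in[(329,211,.034),(329.5,223.5,.084),(328,108,.034),(330,298,.034)]:print(np.round(ray(s,u,v,z),4))
E
```

```text
[0.5181 0.1751 0.034 ]
[0.5179 0.1748 0.084 ]
[0.4961 0.2685 0.034 ]
[0.5398 0.0837 0.034 ]
```

>>> play_rows(
  deltas=[
    [0.015, 0.03, 0, 0],
    [0.015, 0.03, -0.2, 0],
    [0.015, 0.03, -0.4, 0],
    [0.015, 0.03, -0.55, 0],
    [0.015, 0.03, -0.65, 0],
    [0.015, 0.03, -0.72, 0],
    [0.015, 0.03, -0.76, 0],
    [0.015, 0.03, -0.78, 0],
    [0.015, 0.03, -0.78, 0],
  ],
)

```text
time_s: 3.55
tcp_pos: [0.5182, 0.1745, 0.0668]
tool_rot: [1.965, 2.451, 0.001]
force: [-0.9, 0.4, 0.2]
opening: 0.0611
gripper_force: 0.0
```

>>> play_rows(
  deltas=[
    [0, 0, 0, 0],
    [0, 0, 0, 0],
    [0, 0, 0, 0],
    [0, 0, 0, 0],
    [0, 0, 0, 0],
    [0, 0, 0, 0],
    [0, 0, 0, 0],
    [0, 0, 0, 0],
  ],
  claw=-1,
  force=25,
)

```text
time_s: 4.35
tcp_pos: [0.518, 0.1746, 0.0665]
tool_rot: [1.965, 2.451, 0.0]
force: [-0.3, 0.2, 1.9]
opening: 0.0235
gripper_force: 25.0
```

Gripped: the opening is 23.5 mm on a 24 mm handle. Now a slow, straight lift.

>>> play_rows(
  deltas=[
    [0, 0, 0.02, 0],
    [0, 0, 0.04, 0],
    [0, 0, 0.06, 0],
    [0, 0, 0.08, 0],
    [0, 0, 0.12, 0],
    [0, 0, 0.18, 0],
    [0, 0, 0.26, 0],
    [0, 0, 0.36, 0],
    [0, 0, 0.46, 0],
    [0, 0, 0.55, 0],
    [0, 0, 0.6, 0],
    [0, 0, 0.6, 0],
  ],
  force=35,
)

```text
time_s: 5.55
tcp_pos: [0.5185, 0.1747, 0.1881]
tool_rot: [1.964, 2.45, 0.003]
force: [-0.9, 0.5, -0.8]
opening: 0.0231
gripper_force: 35.0
```

```bash
python3 - <<'E'
from h import *
s=snapshot("scene");i=s["image"]
t=telemetry.read_state();p=t["tcp_pos"];print(t)
u,v=map(int,proj(s,p));print(u,v)
w=snapshot("wrist")["image"]
c=cv2.resize(i[max(0,v-100):v+140,max(0,u-130):u+130],(400,369))
cv2.imwrite("pics/l1.png",np.hstack([c,cv2.resize(w,(400,300))[:300] if 0 else cv2.copyMakeBorder(cv2.resize(w,(400,300)),0,69,0,0,0)]))
E
```

```text
{'time_s': 5.6, 'joint_pos': array([2.58112692e-01, 3.23436783e-01, 1.57559122e+00, 8.48452238e-06,
       1.24173380e+00, 3.89748803e-02]), 'qvel': array([-0.00029271,  0.02012903,  0.02124233, -0.00095312, -0.01050946,
       -0.00110326]), 'joint_torque': array([ 2.37785390e-02, -5.60295904e+01, -3.61640489e+01,  7.30046653e-02,
        2.14108145e-01,  3.54448339e-04]), 'tcp_pos': array([0.51804571, 0.17462102, 0.18679286]), 'tool_rot': array([1.96490425e+00, 2.45065113e+00, 1.05659873e-03]), 'force': array([-0.4704544 ,  0.26684142, -2.88980811]), 'wrist_torque': array([-0.06045431, -0.05613871,  0.01880676]), 'gripper_force': 34.999598264694214, 'opening': 0.02341281632737589}
424 154
```

View pics/l1.png

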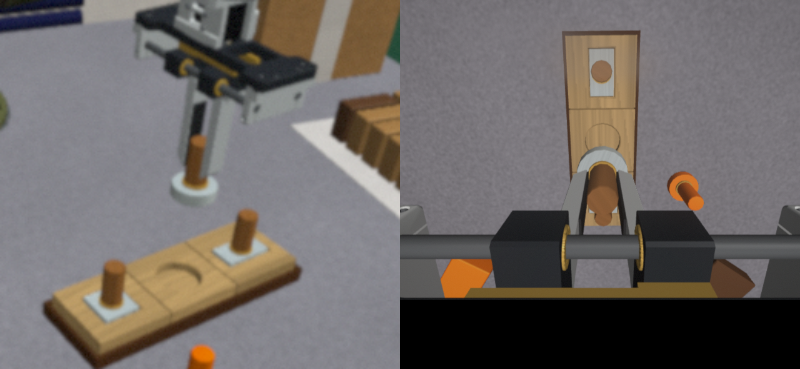

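Lifted clear and upright. The scene crop shows the disc at (193,187) above the empty pocket, and the other two stamps haven't moved. I'm carrying it towards the bar and slightly past it, because the wrist camera looks towards +y.

>>> play_rows(
  deltas=[
    [0, -0.03, 0, 0],
    [0, -0.1, 0, 0],
    [-0.01, -0.2, 0, 0],
    [-0.01, -0.35, 0, 0],
    [-0.02, -0.5, 0, 0],
    [-0.02, -0.65, 0, 0],
    [-0.03, -0.8, 0, 0],
    [-0.03, -0.95, 0, 0],
    [-0.03, -1, 0, 0],
  ],
)

```text
time_s: 6.55
tcp_pos: [0.5114, -0.0283, 0.1861]
tool_rot: [-1.968, -2.448, 0.001]
force: [0.5, 0.4, -1.7]
opening: 0.0236
gripper_force: 35.0
```

>>> play_rows(
  deltas=[
    [0, -0.1, 0, 0],
    [0, -0.25, 0, 0],
    [-0.01, -0.4, 0, 0],
    [-0.01, -0.55, 0, 0],
    [-0.02, -0.7, 0, 0],
    [-0.02, -0.85, 0, 0],
    [-0.03, -0.95, 0, 0],
    [-0.03, -1, 0, 0],
  ],
)

```text
time_s: 7.35
tcp_pos: [0.5055, -0.2268, 0.186]
tool_rot: [-1.967, -2.449, 0.0]
force: [0.3, 0.5, -1.0]
opening: 0.0235
gripper_force: 35.0
```

>>> play_rows(
  deltas=[
    [0, -0.1, 0, 0],
    [0, -0.2, 0, 0],
    [0, -0.3, 0, 0],
    [0, -0.37, 0, 0],
    [0, -0.4, 0, 0],
    [0, -0.4, 0, 0],
    [0, -0.4, 0, 0],
  ],
)

```text
time_s: 8.05
tcp_pos: [0.506, -0.3049, 0.1864]
tool_rot: [-1.965, -2.451, -0.0]
force: [0.0, -0.5, -0.3]
opening: 0.0238
gripper_force: 35.0
```

```bash
python3 - <<'E'
from h import *
import pickle
s=snapshot("wrist");cv2.imwrite("pics/w2.png",s["image"]);pickle.dump(s,open("w2.pkl","wb"))
t=telemetry.read_state();p=t["tcp_pos"];print(t["time_s"],p,proj(s,[.505,-.2425,.045]))
E
```

```text
8.1 [ 0.50609952 -0.30478102  0.18644676] [339.47168987 158.44133238]
```

View pics/w2.png

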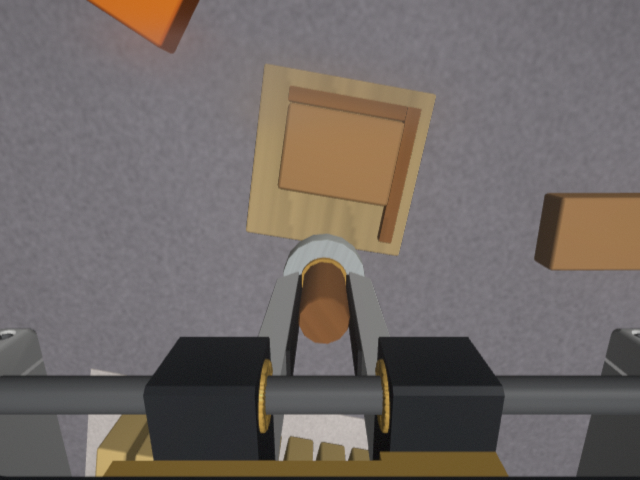

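```bash
python3 - <<'E'
from h import *
import pickle
s=pickle.load(open("w2.pkl","rb"))
c=np.array([ray(s,u,v,.045) for u,v in[(291,103),(404,122),(388,205),(279,187)]]);print(np.round(c,4),c.mean(0),[np.linalg.norm(c[i]-c[i-1]) for i in range(4)])
# disc: where should a disc at TCP project
for dy in(0,.003,-.003):
  p=[[.5061+.024*np.cos(a),-.3048+dy+.024*np.sin(a),.154] for a in np.linspace(0,6.28,73)]
  q=np.array([proj(s,x) for x in p]);print(dy,q[:,0].min(),q[:,0].max(),q[:,1].min())
E
```

```text
[[ 0.4578 -0.2091  0.045 ]
 [ 0.5488 -0.2035  0.045 ]
 [ 0.5542 -0.2713  0.045 ]
 [ 0.4609 -0.2764  0.045 ]] [ 0.50542864 -0.24007165  0.045     ] [np.float64(0.0673827525226135), np.float64(0.0911437642754759), np.float64(0.06805151497860049), np.float64(0.09349981157813222)]
0 283.0380122641468 366.00817642387983 239.3967962519305
0.003 284.0164253062297 367.307258900042 234.36834086648787
-0.003 282.0671060003942 364.71906040868197 244.38547891598316
```

Bar centre: the wrist view gives (0.505,-0.240) and the top view (0.505,-0.2425). Corner distances match 95 x 70 mm. The disc is centred in the jaws. I'll move over the bar and lower to just above it.

>>> play_rows(
  deltas=[
    [0, 0.06, 0, 0],
    [0, 0.14, 0, 0],
    [0, 0.22, 0, 0],
    [0, 0.28, 0, 0],
    [-0.005, 0.31, 0, 0],
    [-0.005, 0.315, 0, 0],
    [-0.005, 0.315, -0.06, 0],
    [-0.005, 0.315, -0.14, 0],
    [-0.005, 0.315, -0.22, 0],
    [-0.005, 0.315, -0.3, 0],
    [-0.005, 0.315, -0.36, 0],
    [-0.005, 0.315, -0.4, 0],
    [-0.005, 0.315, -0.42, 0],
    [-0.005, 0.315, -0.42, 0],
    [-0.005, 0.315, -0.42, 0],
  ],
)

```text
time_s: 9.6
tcp_pos: [0.5052, -0.2426, 0.1029]
tool_rot: [1.965, 2.45, 0.0]
force: [0.1, -0.1, -1.7]
opening: 0.0236
gripper_force: 35.0
```

```bash
python3 - <<'E'
from h import *
s=snapshot("scene");t=telemetry.read_state();w=snapshot("wrist")
print(t["time_s"],t["tcp_pos"],t["force"],t["opening"])
cv2.imwrite("pics/p1.png",np.hstack([cv2.resize(s["image"][170:350,90:250],(400,450),interpolation=cv2.INTER_CUBIC),cv2.copyMakeBorder(cv2.resize(w["image"],(400,300)),0,150,0,0,0)]))
E
```

```text
9.65 [ 0.50525704 -0.24258646  0.10304111] [ 0.26843869 -0.39583936 -0.40674821] 0.02337515841952487
```

View pics/p1.png

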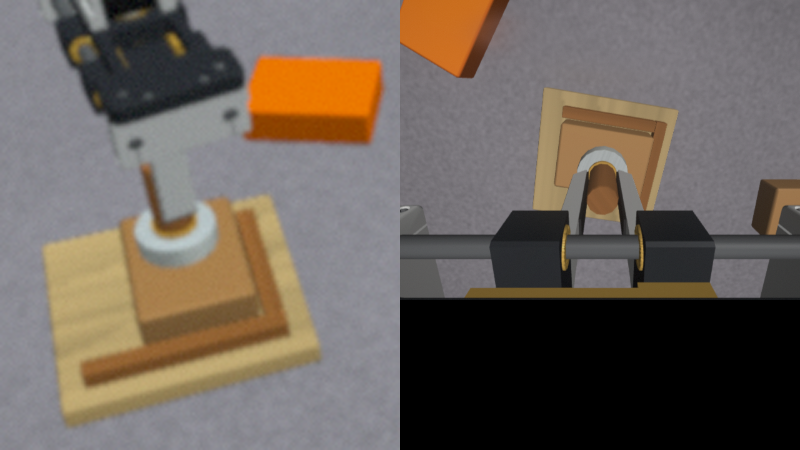

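The disc sits over the middle of the bar in both views, about 11 mm above it. Lowering slowly now.

>>> play_rows(
  deltas=[
    [0, 0, -0.01, 0],
    [0, 0, -0.02, 0],
    [0, 0, -0.03, 0],
    [0, 0, -0.04, 0],
    [0, 0, -0.045, 0],
    [0, 0, -0.05, 0],
    [0, 0, -0.05, 0],
    [0, 0, -0.05, 0],
  ],
)

```text
time_s: 10.5
tcp_pos: [0.505, -0.2424, 0.0925]
tool_rot: [1.965, 2.451, 0.0]
force: [-0.3, 0.5, -1.2]
opening: 0.0233
gripper_force: 35.0
```

>>> play_rows(
  deltas=[
    [0, 0, -0.0025, 0],
    [0, 0, -0.005, 0],
    [0, 0, -0.0075, 0],
    [0, 0, -0.0075, 0],
    [0, 0, -0.0075, 0],
  ],
)

```text
time_s: 11.0
tcp_pos: [0.5051, -0.2425, 0.0916]
tool_rot: [1.965, 2.451, 0.0]
force: [-1.5, 1.6, 6.0]
opening: 0.0235
gripper_force: 35.0
```

Contact at 6 N, at the expected height. Releasing, then rising straight up.

>>> play_rows(
  deltas=[
    [0, 0, 0, 0],
    [0, 0, 0, 0],
    [0, 0, 0, 0],
    [0, 0, 0, 0],
    [0, 0, 0, 0],
    [0, 0, 0, 0],
  ],
  claw=0.3,
)

```text
time_s: 11.6
tcp_pos: [0.505, -0.2424, 0.0909]
tool_rot: [1.965, 2.451, 0.0]
force: [0.2, -0.2, -0.7]
opening: 0.0609
gripper_force: 0.0
```

>>> play_rows(
  deltas=[
    [0, 0, 0.05, 0],
    [0, 0, 0.15, 0],
    [0, 0, 0.3, 0],
    [0, 0, 0.45, 0],
    [0, 0, 0.55, 0],
    [0, 0, 0.55, 0],
    [-0.3, -0.6, 0.55, 0],
    [-0.3, -0.6, 0.55, 0],
    [-0.3, -0.6, 0.55, 0],
    [-0.3, -0.6, 0.55, 0],
  ],
)

```text
time_s: 12.6
tcp_pos: [0.4428, -0.3653, 0.1998]
tool_rot: [-1.969, -2.446, 0.001]
force: [0.5, 0.2, 1.0]
opening: 0.0612
gripper_force: 0.0
```

```bash
python3 - <<'E'
from h import *
import pickle
s=snapshot("scene");t=telemetry.read_state();w=snapshot("wrist");pickle.dump(w,open("w3.pkl","wb"))
print(t["time_s"],t["tcp_pos"],t["force"],t["opening"])
cv2.imwrite("pics/f1.png",np.hstack([cv2.resize(s["image"][190:340,90:230],(320,343),interpolation=cv2.INTER_CUBIC),cv2.copyMakeBorder(w["image"][0:340,100:580],0,3,0,0,0)]))
E
```

```text
12.65 [ 0.44378328 -0.36361251  0.19988828] [ 0.21442186  0.46634737 -0.84372029] 0.06090942467548296
```

View pics/f1.png

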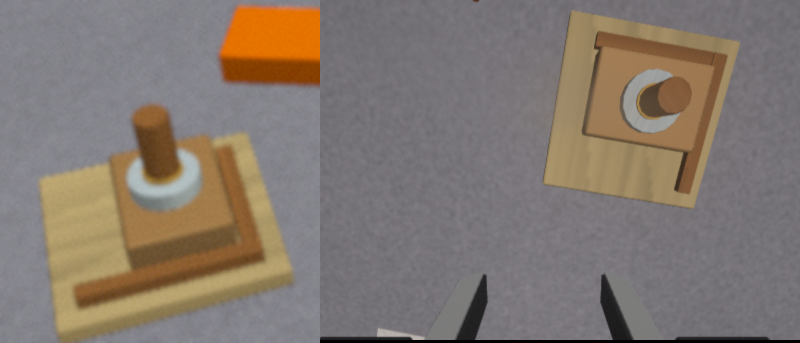

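The stamp stands upright and released on the bar. One last check of its offset from the middle.

```bash
python3 - <<'E'
from h import *
import pickle
s=pickle.load(open("w3.pkl","rb"))
c=np.array([ray(s,u,v,.045) for u,v in[(382,45),(496,66),(473,152),(366,133)]]);print(c.mean(0),[round(float(np.linalg.norm(c[i]-c[i-1])),4) for i in range(4)])
print(ray(s,432,100.5,.059),ray(s,454,96,.109))
E
```

```text
[ 0.50513981 -0.24042693  0.045     ] [0.0678, 0.0934, 0.0682, 0.0931]
[ 0.50371335 -0.24195579  0.059     ] [ 0.50413972 -0.24313041  0.109     ]
```

The stamp is about 2 mm off the middle and the bar hasn't moved. Handing in.

```bash
python3 -c "
from h import *
print(r.job_done())"
```

```text
the job is handed in; nothing more can be done
None
```

The round stamp stands upright and released on the soap bar, about 2 mm from its middle. The bar did not shift measurably, the other two stamps were left in their pockets, and the job was handed in at about 13 s; no verdict was returned.

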